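# Pin the shear carriage to the load cell clevis

### The job

Couple the carriage of the bench shear rig to the load cell: slide the carriage up until the nose of its brass eye comes gently to rest against the bottom of the clevis, then take the red-knobbed pin from the wooden stand and press it down through the upper ear, the eye and the lower ear until its collar sits flush on the clevis. Do not ram the load cell or force the pin (keep to about 25 N; 40 N spoils the cell), leave the other pins, the dish and the sieve where they are, and let go at the end.

Things in the scene. Friction and masses are not known exactly. Their poses are not given: they have to be found in the camera images.
- clevis: Dark steel fork on the load cell, open to the carriage: two level ears, 32 wide, 36 long, 10 thick, 16 mm gap, each with an upright 13.5 mm hole. Origin: on the hole axis, at the upper ear's top face, 76 mm above the bench. z up, y the slide direction (carriage to clevis). Ears reach y -18 to 18; fork bottom (throat) at y 18; lower ear's underside z -36. Over 40 N from eye or pin spoils the cell.
- rig: Bench shear rig, fixed: base plate 150 x 450 x 12 mm with rails, load cell and grey motor drive. Origin: under the hole axis of the clevis, at bench height; y is the slide direction. Base plate y -245 to 205. Load cell 24 wide, y 40 to 90, top 84 mm above the bench; drive 120 wide, y 115 to 195, top 95 (buttons to 99).
- carriage: Carriage, 110 wide, 125 long, slides only along its y (towards the clevis); takes about 8 N to move, stays where left. On it a grey bath, 80 long, top 72 mm above the bench, fittings to 84. Origin: middle of its front face, on the tie rod's axis, 58 mm above the bench. It starts 80 to 115 mm before the clevis's hole axis; coupled, it is 30 to 50 mm before it.
- tie_rod (a point): Where the carriage's tie rod leaves its front face (the carriage's origin). The rod carries a flat brass eye, 28 wide, 12 thick, upright 13.5 mm hole, level with the fork's gap. It is screwed in by hand: the eye's centre lies 32 to 48 mm before this point, unmeasured. Nose 15.5 mm before the eye's centre; with the nose on the throat the eye is 2.5 mm past the holes: the pin's taper draws it back.
- carriage_knob (a point): Middle of the upright black knob at the carriage's rear, 22 mm across, 35 high (75 to 110 mm above the bench; this point at 92.5), on a 12 mm stem. The bath's rear wall is 28 mm in front of its axis, its top 3 mm below the knob's underside. It can be pinched from above in any direction, or pushed from behind.
- pin: Coupling pin, red knob, upright in a hole of the stand. Knob 18 mm across, from 4 to 34 mm above the origin; collar 22 across, 4 thick; steel shank 12 across, 50 long, its last 12 mm tapering to 5 across, greased. Origin: on its axis, underside of the collar; z up. About 0.12 kg. Its weight does not carry it home: the push through the eye takes about 5 to 15 N.
- thin_pin: Bystander: pin with a black knob and an 8 mm shank, same size otherwise, in another hole of the stand. Origin at the underside of its collar.
- short_pin: Bystander: pin with a brass-coloured knob and a shank of only 20 mm, in another hole of the stand. Origin at the underside of its collar.
- stand: Fixed wooden pin stand, 170 (its x axis) x 60 x 56 mm high, with three holes in a row along its x axis at -55, 0 and 55 mm; the pins' collars rest on its top. Origin: middle of its underside. It stands to the robot's left or right of the rig.
- dish: Bystander: white porcelain bowl, 110 mm across, 45 high, on the other side of the rig from the stand. Origin: middle of its underside.
- sieve: Bystander: small steel sieve, 80 mm across, 40 high, beyond the rig. Origin: middle of its underside.

How it is judged:
On the way:
1. the carriage has been slid up until the nose of its eye touches the bottom of the clevis (over 1 N), carriage origin 28 to 52 mm before the hole axis (y of carriage in the frame of clevis between -0.0517 and -0.0283 m and contact force between carriage and clevis above 1 N), for 0.1 s.
At the end, for the whole second after the job is handed in: The red-knobbed pin stands upright in the clevis (axis within 3 mm of the hole axis, tilted less than 0.08 rad), pressed home with its collar within 2 mm of the upper ear, through the eye of the carriage (carriage origin 28.3 to 51.7 mm before the hole axis), and at rest, let go (y of carriage in the frame of clevis between -0.0517 and -0.0283 m and horizontal distance between pin and clevis below 0.003 m and z of pin in the frame of clevis between -0.003 and 0.002 m and angle between pin's own z axis and vertical below 0.08 rad and linear speed of pin below 0.01 m/s); the robot touches nothing.
It fails at once if the eye's nose is rammed against the clevis with more than 40 N (contact force between carriage and clevis above 40 N).
It fails at once if the pin is forced against the clevis with more than 40 N (contact force between pin and clevis above 40 N).
It fails at once if the pin is forced against the eye or carriage with more than 40 N (contact force between pin and carriage above 40 N).
It fails at once if another pin, the dish or the sieve is moved by more than 25 mm (distance of any of thin_pin, short_pin, dish, sieve from where it was at the start of the episode above 0.025 m).
It also fails if it takes over 61 s, if anything falls off the work surface, if the arm or the gripper's body presses on something with over 40 N, if the wrist force passes 120 N, or if a joint passes its speed limit or range.

### The arm

A 6-joint arm with a two-finger parallel gripper is mounted at the origin on the work surface. World frame = base frame: x ahead of the robot, y to its left, z up, the work surface at z = 0. Lengths are in m, angles in rad, forces in N, time in s.
With the tool pointing down it reaches from about 0.275 to 0.875 m from the base axis. Payload 12.5 kg.
Tool frame: the origin (TCP) lies between the finger pads; the fingertips stand 14 mm ahead of it and the grasp point (between the pads) lies 5 mm behind it; y points along the fingers, x is the direction in which the jaws open and shut, and the axes are right-handed (so a half turn about y gives the same grasp; the last joint's range is limited). The gripper opens to 85 mm and grips with 20 to 120 N. Pads are 22 mm wide; open, the fingers measure 114 mm over their backs; the gripper's body (76 mm by 85 mm) begins 54 mm behind the grasp point. The pads swing forward as they close: fully open they stand 13 mm farther back than shut.
Start: joints at [1.247, 0.351, 1.652, -0, 1.139, -0.085], TCP at [0.13, 0.534, 0.245] pointing down, gripper open.
Joint ranges: [-2.75, 2.75], [-0.79, 2.1], [0.01, 2.65], [-1.57, 4.71], [0.07, 3.14], [-2.87, 2.87]. Speed limits (rad/s): [2.22, 2.22, 2.79, 3.14, 3.14, 3.14].

### API

Orientations are given as a rotation vector (axis times angle).
In Python, from workcell import * gives the robot as it stands. Calls block until the motion is done:
- move_pose(position, orientation): joint-space move of the TCP to a pose.
- move_straight(position, velocity=0.15, rotation=None): straight line of the TCP; rotation=None keeps the orientation; velocity is the mean speed in m/s.
- goto_joints(angles): joint-space move.
- gripper_to(opening, grasp_force=None): finger opening in m; grasp_force is the grip in N (None keeps the last); returns when the fingers have stopped.
- hold(seconds).
- inverse_kinematics(position, orientation): joint angles nearest the present ones, or None.
- read_state(): the state.
- get_image(name): name is "side" or "top"; returns a dict with "image" (400x640x3 uint8, red, green, blue), "camera_matrix" (3x3 intrinsics, pixels), "position" and "attitude" of the camera in the world. Camera axes: x right, y up, looking along -z (the intrinsics and any distortion apply to the point x, -y, -z); pixel columns grow to the right and rows downward; lengths in m; the calibration is good to about 2 mm. A picture is of the moment at which its call begins. There is no depth.
A pose or a line that the arm cannot do raises PlanningError and nothing moves.
- finish_job(): hands the job in, once; it reports no verdict.
The state is a dict: "clock": time; "qpos": joint angles; "dq": joint speeds; "joint_torque": joint torques, N m; "eef_pos": TCP position; "orientation": TCP orientation; "force": force on the tool from outside, world axes, zero at the start; "torque": the same for the moment, N m; "gripper_width": finger opening in m.
Only numpy, scipy, OpenCV 4.12 (cv2) and the standard library are available. Lean on these libraries where they do the work, as an engineer would, in place of code of your own. Each camera call takes 0.05 s, during which the arm holds its last target. There are 200 camera calls.

## Working session

There is one attempt and no reset: what is moved stays moved. The work goes in short steps, each a Python script; the robot and the scene stay as the last script left them, time stands still between calls to the robot, and variables do not carry over. Pictures are saved under pics/ and viewed, about 8 in all and at most 12, crops included, and the job is handed in when it is done.

```bash
ls; mkdir -p pics
python3 - <<'E'
from workcell import *
import cv2
for n in("side","top"):
    g=get_image(n);cv2.imwrite(f"pics/{n}0.png",g["image"][:,:,::-1]);print(n,g["camera_matrix"],g["position"],g["attitude"],[k for k in g])
print(read_state())
E
```

```text
pics
side [[382.36020312   0.         316.19182112]
 [  0.         382.36020312 204.42605033]
 [  0.           0.           1.        ]] [ 0.36881844 -0.61043829  0.76389788] [ 0.75870519 -0.12185985 -0.34542096] ['image', 'camera_matrix', 'position', 'attitude']
top [[387.36744545   0.         317.46009004]
 [  0.         387.36744545 204.37436346]
 [  0.           0.           1.        ]] [0.41955354 0.00399831 1.00253094] [ 0.15120846 -0.14648065 -1.54405666] ['image', 'camera_matrix', 'position', 'attitude']
{'clock': 0.1, 'qpos': array([ 1.24738602e+00,  3.51190803e-01,  1.65234966e+00, -3.28504913e-05,
        1.13907519e+00, -8.45959364e-02]), 'dq': array([-0.00137569, -0.00111978, -0.00200451,  0.00124136, -0.00095819,
       -0.00091479]), 'joint_torque': array([ 8.93983233e-04, -5.06830788e+01, -2.91875571e+01, -1.60493173e-04,
        2.66847645e-03,  1.73190955e-05]), 'eef_pos': array([0.12999607, 0.5341353 , 0.24481158]), 'orientation': array([-1.31334461, -1.03088949,  1.03228956]), 'force': array([-1.48714141, -0.46045311, -0.18605527]), 'torque': array([-0.03123545,  0.01779547,  0.01914766]), 'gripper_width': 0.08567998325523925}
```

View pics/side0.png

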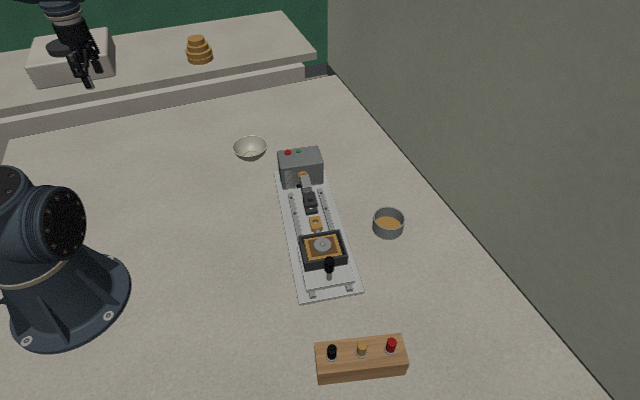

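View pics/top0.png

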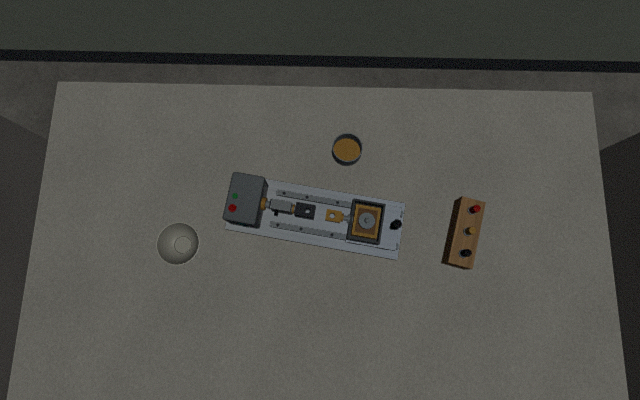

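Run:
```python
import cv2,numpy as np
t=cv2.imread("pics/top0.png");s=cv2.imread("pics/side0.png")
r=lambda a,k:cv2.convertScaleAbs(cv2.resize(a,None,fx=k,fy=k,interpolation=cv2.INTER_CUBIC),alpha=1.6)
# rows: rig 285..410 x 190..240 @6 ; stand 440..490x195..275 + ...
a=r(t[195:240,285:415],6)         # 780x270
b=r(t[195:260,440:490],5)         # 250x325
c=np.zeros((600,800,3),np.uint8);c[:270,:780]=a;c[272:597,:250]=b
d=r(s[330:375,310:410],5)         # 500x225
c[300:525,280:780]=d
cv2.imwrite("pics/c1.png",c)
e=np.zeros((600,800,3),np.uint8)
f=r(s[180:280,290:350],6);e[:,:360]=f
cv2.imwrite("pics/c2.png",e[:,:360])
```

```text
(no output)
```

View pics/c1.png

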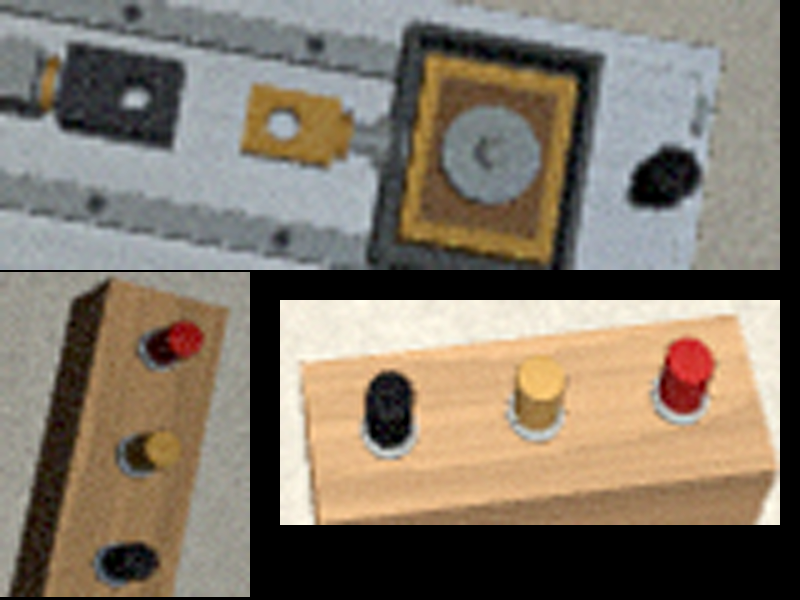

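View pics/c2.png

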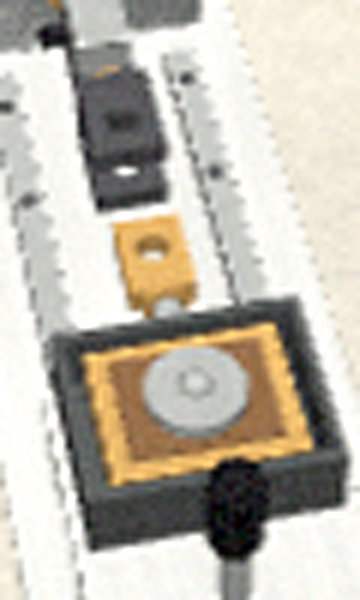

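```bash
cat > h.py <<'E'
from workcell import *
import numpy as np, cv2
from scipy.spatial.transform import Rotation as R
from scipy.optimize import least_squares
C={"side":(382.36020312,316.19182112,204.42605033,[0.36881844,-0.61043829,0.76389788],[0.75870519,-0.12185985,-0.34542096]),
"top":(387.36744545,317.46009004,204.37436346,[0.41955354,0.00399831,1.00253094],[0.15120846,-0.14648065,-1.54405666])}
def proj(n,p):
    f,cx,cy,t,a=C[n]; q=R.from_rotvec(a).inv().apply(np.asarray(p)-t)
    return np.array([cx+f*q[...,0]/-q[...,2],cy+f*q[...,1]/q[...,2]]).T
def tri(s,t):
    r=least_squares(lambda p:np.r_[proj("side",p)-s,proj("top",p)-t],[.4,0,.08]);return r.x,np.abs(r.fun).max()
def onz(n,uv,z):
    f,cx,cy,t,a=C[n];d=R.from_rotvec(a).apply([(uv[0]-cx)/f,-(uv[1]-cy)/f,-1]);t=np.array(t);return t+d*(z-t[2])/d[2]
E
python3 - <<'E'
from h import *
np.set_printoptions(precision=4,suppress=True)
c=lambda u,v:(285+u/6,195+v/6)
b=lambda u,v:(440+u/5,195+(v-272)/5)
d=lambda u,v:(310+(u-280)/5,330+(v-300)/5)
e=lambda u,v:(290+u/6,180+v/6)
for n,s,t,z in [("red top",d(692,355),b(187,337),.09),("brass top",d(541,373),b(162,449),.09),("blk top",d(390,385),b(143,561),.09),
 ("eyehole",e(152,247),c(283,124),.064),("clevhole",e(121,121),c(137,98),.076),("knobtop",e(240,472),c(678,168),.11)]:
    print(n,*tri(s,t),onz("side",s,z)[:2],onz("top",t,z)[:2])
print("collars",onz("top",b(161,350),.06),onz("side",d(682,402),.06))
for p in [(68,43),(187,62),(172,148),(60,128)]: print("clev corner top z76",onz("top",c(*p),.076))
for p in [(82,75),(155,68),(163,150),(90,157)]: print("clev side z76",onz("side",e(*p),.076))
for p in [(104,9),(228,38)]: print("stand top far", 1)
print(R.from_rotvec([-1.31334461,-1.03088949,1.03228956]).as_matrix())
E
```

```text
red top [ 0.5937 -0.3736  0.0913] 0.26164390849405095 [ 0.5937 -0.3731] [ 0.5945 -0.3743]
brass top [ 0.5401 -0.3595  0.0895] 0.12437573307047955 [ 0.5398 -0.3597] [ 0.5403 -0.3594]
blk top [ 0.4867 -0.3461  0.094 ] 0.1284479921594368 [ 0.4872 -0.3444] [ 0.4873 -0.3477]
eyehole [ 0.5727 -0.0279  0.0613] 0.16624983045031172 [ 0.5715 -0.0301] [ 0.5727 -0.0279]
clevhole [0.5805 0.0318 0.0748] 0.08827286538468115 [0.5804 0.0306] [0.5801 0.0317]
knobtop [ 0.5502 -0.1788  0.1131] 0.2594186812218595 [ 0.5505 -0.1767] [ 0.5512 -0.1795]
collars [ 0.5935 -0.3735  0.06  ] [ 0.5916 -0.3772  0.06  ]
clev corner top z76 [0.6022 0.0604 0.076 ]
clev corner top z76 [0.5954 0.0119 0.076 ]
clev corner top z76 [0.56   0.0171 0.076 ]
clev corner top z76 [0.5672 0.0625 0.076 ]
clev side z76 [0.5742 0.0627 0.076 ]
clev side z76 [0.6048 0.0553 0.076 ]
clev side z76 [0.5909 0.0084 0.076 ]
clev side z76 [0.5614 0.0157 0.076 ]
stand top far 1
stand top far 1
[[ 0.2365 -0.0003 -0.9716]
 [ 0.9716 -0.001   0.2365]
 [-0.001  -1.      0.0001]]
```

```bash
cat >> h.py <<'E'
U=np.array([.141,.990,0]);U/=np.linalg.norm(U);V=np.array([U[1],-U[0],0])  # slide dir, across
CL=np.array([.5803,.0315,.076])
def ori(j,p):
    best=None
    for s in(1,-1):
        x=s*np.asarray(j)/np.linalg.norm(j);o=R.from_matrix(np.c_[x,[0,0,-1],[-x[1],x[0],0]]).as_rotvec()
        q=inverse_kinematics(p,o)
        if q is not None:
            k=np.abs(q-read_state()["qpos"]).max()
            if best is None or k<best[0]:best=(k,o)
    return best[1]
def st():
    s=read_state();print("t%.2f"%s["clock"],np.round(s["eef_pos"],4),"F",np.round(s["force"],1),"w%.4f"%s["gripper_width"],flush=True);return s
E
python3 - <<'E'
from h import *
p=np.array([.5507,-.178,.16]); o=ori(V,p)
move_pose(p,o);st()
gripper_to(.05)
move_straight([p[0],p[1],.0935],.08);f0=st()["force"]
gripper_to(.0,30);s=st();print(s["force"]-f0,s["qpos"])
E
```

```text
t3.02 [ 0.5509 -0.1774  0.1601] F [-0.   1.  -0.6] w0.0854
t4.45 [ 0.551  -0.1781  0.0939] F [0.7 0.1 0.8] w0.0502
t4.81 [ 0.5489 -0.1777  0.0939] F [-13.1   1.5  11.7] w0.0208
[-13.7347213    1.43411636  10.92190175] [-3.93488057e-01  5.93330333e-01  1.69311342e+00 -9.54374061e-04
  8.59564110e-01 -2.51535866e-01]
```

Run:
```python
from h import *
s0=read_state()["eef_pos"].copy();s0[2]=.0935; 
move_straight(s0,.05);st()
d=0
move_straight(s0+U*.05,.05);f=st()["force"]@U
d=.05;
hold(.1);base=None
while d<.072:
    d+=.001;move_straight(s0+U*d,.02)
    s=read_state();f=-s["force"]@U
    print(round(d,4),round((s["eef_pos"]-s0)@U,4),round(f,1),round(s["force"]@V,1))
    if base is None:base=f
    if f>base+5:break
hold(.15);st()
```

```text
t5.06 [ 0.5488 -0.1777  0.0939] F [-3.8  0.7  4.8] w0.0210
t6.21 [ 0.5564 -0.1289  0.0939] F [-1.  -5.2  2.6] w0.0210
0.051 0.0502 6.3 -0.5
0.052 0.0512 7.0 -0.2
0.053 0.0522 6.6 0.1
0.054 0.0532 6.4 0.5
0.055 0.0542 6.5 0.3
0.056 0.0551 7.6 0.6
0.057 0.0562 7.3 0.2
0.058 0.0572 5.6 0.8
0.059 0.0582 7.5 0.7
0.06 0.0592 7.3 0.7
0.061 0.0601 7.1 2.0
0.062 0.0612 7.4 1.3
0.063 0.0622 7.5 1.9
0.064 0.0632 6.9 1.7
0.065 0.0642 6.9 1.6
0.066 0.0644 12.9 1.1
t10.46 [ 0.5588 -0.1141  0.0939] F [ -1.4 -12.1   1.5] w0.0210
```

Run:
```python
from h import *
gripper_to(.05);s=st()["eef_pos"].copy()
move_straight([s[0],s[1],.17],.15)
p=np.array([.5933,-.3735,.16]);J=[.25,.968,0];o=ori(J,p)
move_pose(p,o);gripper_to(.045)
move_straight([p[0],p[1],.076],.1);f0=st()["force"]
gripper_to(0,25);s=st();print(s["force"]-f0)
q=s["eef_pos"].copy();q[2]=.076;move_straight(q,.03);gripper_to(0,80);st()
move_straight([q[0],q[1],.18],.1);hold(.2);st()
for n in("side","top"):
    cv2.imwrite(f"pics/{n}1.png",get_image(n)["image"][:,:,::-1])
a=cv2.imread("pics/side1.png")[150:400,270:430];b=cv2.imread("pics/top1.png")[150:275,270:500]
r=lambda a,k:cv2.convertScaleAbs(cv2.resize(a,None,fx=k,fy=k,interpolation=cv2.INTER_CUBIC),alpha=1.3)
c=np.zeros((500,790,3),np.uint8);c[:,:320]=r(a,2);c[:250,325:785]=r(b,2);cv2.imwrite("pics/c3.png",c)
```

```text
t10.85 [ 0.5582 -0.1121  0.0934] F [-0.6  0.4 -0.3] w0.0503
t13.93 [ 0.5937 -0.3738  0.0768] F [-0.8  1.2  0.9] w0.0450
t14.28 [ 0.5936 -0.3737  0.0768] F [-0.2  1.4  4.9] w0.0170
[0.57085654 0.23013926 3.924606  ]
t14.75 [ 0.5937 -0.3738  0.0769] F [-1.9  0.6  7.8] w0.0156
t16.14 [ 0.5934 -0.3736  0.1794] F [-0.2  0.8 -1.2] w0.0157
```

View pics/c3.png

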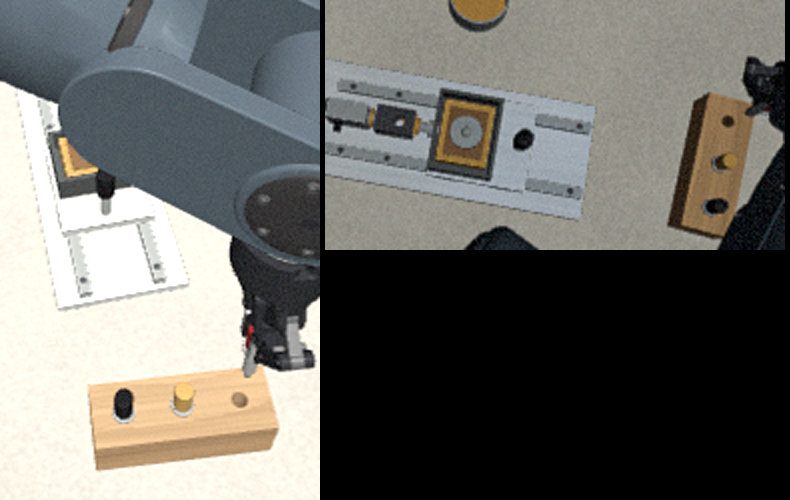

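Run:
```python
from h import *
p=np.array([.5805,.032,.178]);o=ori(V,p)
move_pose(p,o);move_straight([p[0],p[1],.160],.08);hold(.15);s=st();print(s["qpos"])
for n in("side","top"):
    cv2.imwrite(f"pics/{n}2.png",get_image(n)["image"][:,:,::-1])
a=cv2.imread("pics/side2.png")[150:250,270:350];b=cv2.imread("pics/top2.png")[165:255,250:350]
r=lambda a,k:cv2.convertScaleAbs(cv2.resize(a,None,fx=k,fy=k,interpolation=cv2.INTER_CUBIC),alpha=1.5)
c=np.zeros((600,800,3),np.uint8);c[:500,:400]=r(a,5);c[:360,400:800]=r(b,4);cv2.imwrite("pics/c4.png",c)
for z in(.0,.05):
  for n in("side","top"):print(n,z,proj(n,s["eef_pos"]-[0,0,.0208+z]))
print("clev",proj("side",[.5805,.032,.076]),proj("top",[.5805,.032,.076]))
```

```text
t18.27 [0.5807 0.0319 0.1602] F [ 0.7  0.1 -0.8] w0.0156
[-2.51560479e-02  5.05001349e-01  1.64597055e+00  2.48897786e-05
  9.90246039e-01  1.16539714e-01]
side 0.0 [309.38533273 181.29739825]
top 0.0 [307.06017572 206.28722691]
side 0.05 [309.95334491 196.02534408]
top 0.05 [307.63081653 210.13390919]
clev [310.01537244 199.79275027] [307.73450719 211.17630204]
```

View pics/c4.png

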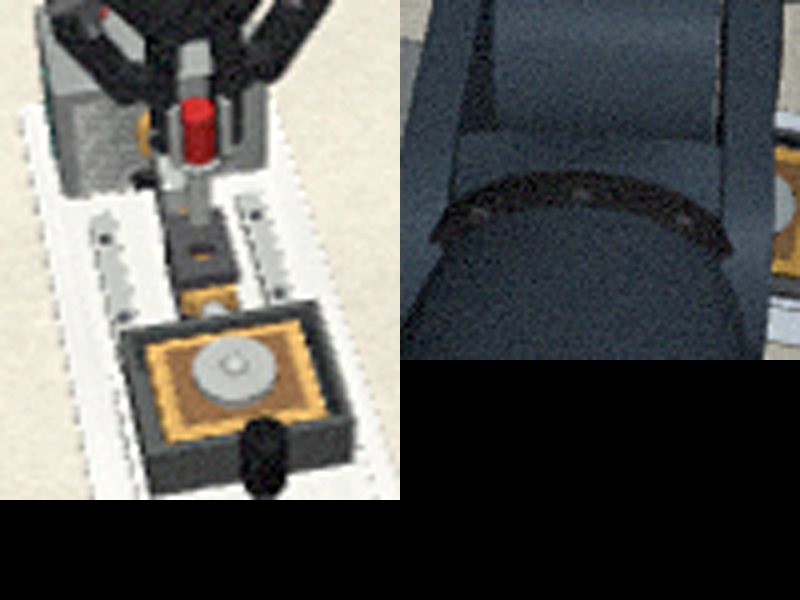

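Run:
```python
from h import *
a=np.mean([get_image("side")["image"][:,:,::-1].astype(float) for _ in range(6)],0)
cv2.imwrite("pics/side3.png",a)
b=cv2.resize(np.clip(a[188:218,295:329]*2.2,0,255).astype(np.uint8),None,fx=20,fy=20,interpolation=cv2.INTER_CUBIC)
cv2.imwrite("pics/c5.png",b)
for x,y in((.5805,.032),(.582,.0295)):
  c=np.array([x,y,.076]);print([((proj("side",c+V*i*.016+U*j*.018)-[295,188])*20).round() for i,j in((0,0),(-1,1),(1,1),(1,-1),(-1,-1))])
```

```text
[array([300., 236.]), array([149., 158.]), array([394., 118.]), array([455., 315.]), array([204., 358.])]
[array([318., 246.]), array([166., 168.]), array([412., 128.]), array([473., 325.]), array([222., 368.])][ WARN:0@3.520] global loadsave.cpp:1063 imwrite_ Unsupported depth image for selected encoder is fallbacked to CV_8U.
```

View pics/c5.png

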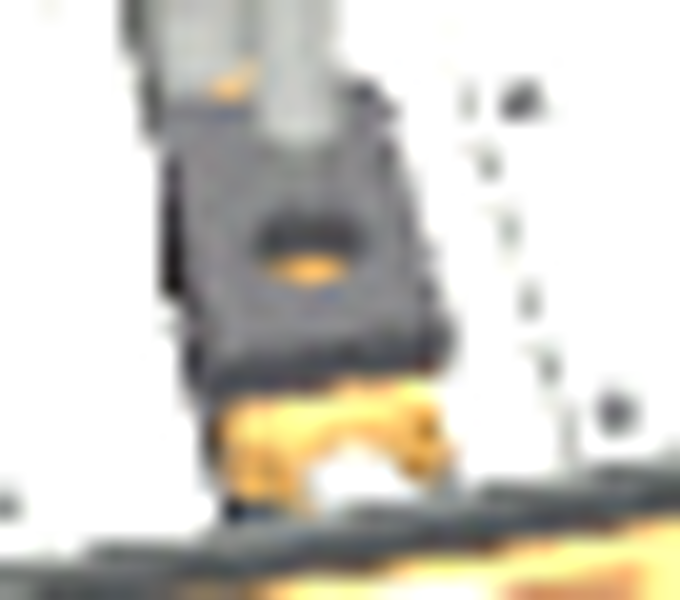

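```bash
cat >> h.py <<'E'
def descend(c,zend,step=.001,fz=18,gain=.00008,vel=.03):
    c=np.array(c,float);o=None
    while c[2]>zend+1e-6:
        c[2]-=step;move_straight(c,vel);s=read_state();f=s["force"]
        lat=f[:2].copy();n=np.linalg.norm(lat)
        if n>2: c[:2]+=gain*lat
        print("z%.4f"%s["eef_pos"][2],"cmd",np.round(c[:2],4),"act",np.round(s["eef_pos"][:2],4),np.round(f,1))
        if f[2]>fz: print("STOP");break
    st();return c
E
python3 - <<'E'
from h import *
move_straight([.5818,.031,.150],.05);st()
descend([.5818,.031,.148],.137)
E
```

```text
t19.02 [0.5816 0.031  0.1495] F [-0.1  0.3 -1.6] w0.0158
z0.1468 cmd [0.5818 0.031 ] act [0.5817 0.031 ] [ 0.9 -0.7 -1.2]
z0.1460 cmd [0.5818 0.031 ] act [0.5818 0.031 ] [-0.1  0.1 -0.5]
z0.1450 cmd [0.5818 0.031 ] act [0.5818 0.031 ] [-0.3 -0.1 -1.3]
z0.1439 cmd [0.5818 0.031 ] act [0.5818 0.031 ] [-0.4 -0.2 -1.5]
z0.1429 cmd [0.5818 0.031 ] act [0.5818 0.031 ] [ 1.   0.4 -1.3]
z0.1420 cmd [0.5818 0.031 ] act [0.5818 0.0311] [-0.5  1.7 -0.8]
z0.1410 cmd [0.5818 0.031 ] act [0.5818 0.0311] [ 0.5  1.6 -0.2]
z0.1400 cmd [0.5818 0.031 ] act [0.5819 0.0311] [ 0.   1.7 -0.2]
z0.1390 cmd [0.5818 0.0312] act [0.5819 0.0311] [ 0.6  2.8 -0.5]
z0.1380 cmd [0.582  0.0315] act [0.5819 0.0313] [1.8 3.9 1.1]
z0.1369 cmd [0.582  0.0319] act [0.582  0.0316] [0.5 4.  1. ]
t21.77 [0.582  0.0316 0.1369] F [0.5 4.  1. ] w0.0158
```

Run:
```python
from h import *
descend([.582,.0322,.137],.133,gain=.00012)
```

```text
z0.1359 cmd [0.5821 0.0327] act [0.582  0.0322] [0.5 4.  0.3]
z0.1349 cmd [0.5822 0.0329] act [0.582  0.0326] [ 1.2  1.9 -0.7]
z0.1337 cmd [0.5823 0.0332] act [0.5821 0.0329] [ 0.6  2.4 -2.9]
z0.1328 cmd [0.5823 0.0335] act [0.5821 0.0331] [ 0.3  2.3 -1. ]
t22.77 [0.5821 0.0331 0.1328] F [ 0.3  2.3 -1. ] w0.0157
```

Run:
```python
from h import *
descend([.5823,.0336,.133],.1,gain=.00004,fz=18)
```

```text
z0.1319 cmd [0.5823 0.0336] act [0.5822 0.0335] [ 0.1  1.7 -1.9]
z0.1309 cmd [0.5823 0.0336] act [0.5823 0.0335] [-0.5 -0.2 -0.8]
z0.1300 cmd [0.5823 0.0336] act [0.5823 0.0336] [ 0.2  0.7 -1.1]
z0.1289 cmd [0.5823 0.0336] act [0.5823 0.0336] [ 0.6  0.7 -0.7]
z0.1280 cmd [0.5823 0.0337] act [0.5824 0.0337] [ 0.2  2.4 -0.8]
z0.1270 cmd [0.5823 0.0338] act [0.5824 0.0338] [0.9 2.6 0.5]
z0.1260 cmd [0.5823 0.0339] act [0.5824 0.0339] [-0.3  3.7 -0. ]
z0.1250 cmd [0.5824 0.0341] act [0.5824 0.0341] [1.9 4.3 0.5]
z0.1240 cmd [0.5824 0.0343] act [0.5824 0.0342] [ 0.6  4.9 -0.1]
z0.1230 cmd [0.5824 0.0345] act [0.5825 0.0344] [0.4 4.9 2.4]
z0.1222 cmd [0.5824 0.0347] act [0.5825 0.0345] [-0.1  4.3  5.2]
z0.1207 cmd [0.5825 0.0348] act [0.5823 0.0346] [ 0.8  3.5 -0.1]
z0.1198 cmd [0.5825 0.0349] act [0.5824 0.0347] [-0.1  2.6  0.1]
z0.1189 cmd [0.5825 0.0349] act [0.5824 0.0348] [0.2 1.9 1.1]
z0.1179 cmd [0.5825 0.0349] act [0.5824 0.0349] [-0.5  1.7  1.6]
z0.1169 cmd [0.5824 0.0351] act [0.5824 0.0349] [-1.2  3.1  1.2]
z0.1159 cmd [0.5823 0.0351] act [0.5824 0.035 ] [-1.8  1.4  2.3]
z0.1149
[... 359 characters left out ...]
 [0.3 0.8 2. ]
z0.1089 cmd [0.5824 0.0352] act [0.5824 0.0352] [0.  0.8 2.7]
z0.1079 cmd [0.5824 0.0352] act [0.5824 0.0352] [-0.3 -0.7  2.8]
z0.1069 cmd [0.5824 0.0352] act [0.5824 0.0352] [0.  1.6 1.9]
z0.1059 cmd [0.5824 0.0352] act [0.5824 0.0352] [-0.1  0.7  2.6]
z0.1049 cmd [0.5824 0.0352] act [0.5823 0.0352] [0.8 1.1 2.1]
z0.1039 cmd [0.5824 0.0352] act [0.5824 0.0352] [0.9 1.3 2.6]
z0.1029 cmd [0.5824 0.0352] act [0.5823 0.0352] [2.  1.1 3.1]
z0.1019 cmd [0.5824 0.0352] act [0.5824 0.0352] [0.5 1.  2. ]
z0.1009 cmd [0.5824 0.0352] act [0.5824 0.0352] [0.2 1.2 3.1]
z0.0999 cmd [0.5824 0.0352] act [0.5824 0.0353] [-0.1  1.2  2.4]
t31.02 [0.5824 0.0353 0.0999] F [-0.1  1.2  2.4] w0.0157
```

Run:
```python
from h import *
descend([.5824,.0352,.0999],.092,step=.0006,gain=0,fz=13)
```

```text
z0.0992 cmd [0.5824 0.0352] act [0.5824 0.0352] [-0.1  1.1  2.9]
z0.0987 cmd [0.5824 0.0352] act [0.5824 0.0352] [-0.8  1.2  3.1]
z0.0980 cmd [0.5824 0.0352] act [0.5824 0.0352] [-1.2  1.6  3.3]
z0.0974 cmd [0.5824 0.0352] act [0.5824 0.0352] [0.1 1.3 3.4]
z0.0969 cmd [0.5824 0.0352] act [0.5824 0.0352] [-0.8  1.6  3.8]
z0.0968 cmd [0.5824 0.0352] act [0.5824 0.0352] [-3.2  2.4 11. ]
z0.0968 cmd [0.5824 0.0352] act [0.5825 0.0352] [-5.7  1.2 16.7]
STOP
t32.77 [0.5825 0.0352 0.0968] F [-5.7  1.2 16.7] w0.0152
```

Collar seated at exactly the predicted height (TCP 0.0968). Release, retreat, look.

Run:
```python
from h import *
move_straight([.5824,.0352,.0968],.03);gripper_to(.04);st()
move_straight([.5824,.0352,.20],.15)
goto_joints([1.247,.351,1.652,0,1.139,-.085]);hold(.3);st()
for n in("side","top"):
    cv2.imwrite(f"pics/{n}4.png",get_image(n)["image"][:,:,::-1])
a=cv2.imread("pics/side4.png")[160:280,275:365];b=cv2.imread("pics/top4.png")[180:250,260:350]
r=lambda a,k:cv2.convertScaleAbs(cv2.resize(a,None,fx=k,fy=k,interpolation=cv2.INTER_CUBIC),alpha=1.4)
c=np.zeros((540,800,3),np.uint8);c[:480,:360]=r(a,4);c[:308,362:758]=r(b,4.4);cv2.imwrite("pics/c6.png",c)
print((proj("side",[.5824,.0352,.11])-[275,160])*4,(proj("side",[.5824,.0352,.076])-[275,160])*4)
```

```text
t33.38 [0.5823 0.0351 0.0965] F [-0.2  0.2  0.4] w0.0402
t36.92 [0.1305 0.5342 0.245 ] F [-0.1 -0.8  0.3] w0.0399
[139.70139775 116.26275707] [141.17201154 155.02697327]
```

View pics/c6.png

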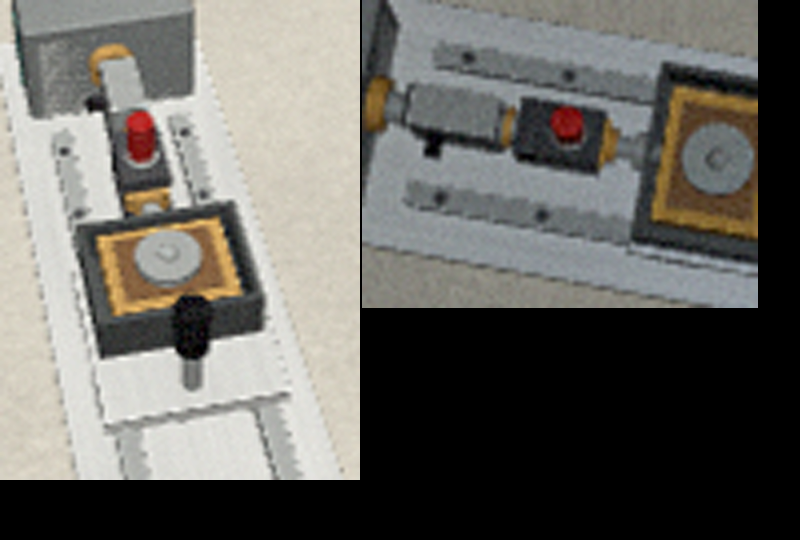

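The pictures show the pin upright: in the side crop its collar is on the ear at about (140,160) and the red knob top is at about (139,117). The eye is inside the fork.

```bash
python3 -c "
from workcell import *
finish_job()"
```

```text
the job is handed in; nothing more can be done
```

The carriage is coupled to the load cell with the red-knobbed pin, and I handed the job in at about 37 s; no verdict was reported.

- **Carriage:** I pinched the rear knob and slid the carriage 64 mm. The push was about 7 N, rising to about 13 N when the nose met the clevis. That is about 5 N of contact, read at the wrist rather than at the cell.
- **Pin:** I pressed it down in 1 mm, then 0.6 mm steps, nudging sideways with the felt force. The wrist's vertical force peaked at about 5 N through the eye. It then rose to about 17 N as the collar seated, at the height expected from the grasp and the clevis's stated 76 mm (tool point at z 0.0968). I released the pin and moved the arm clear.

**Last checks:**
- **Pictures:** the final ones show the pin upright with its collar on the ear, the eye in the fork, and the arm away.
- **Other objects:** my last crops did not include the dish, the sieve or the other two pins. I saw the two pins still in place after the red pin was lifted, but I did not check those four again. The arm never touched them as far as the forces showed.

**Disagreements:**
- **Camera position:** my camera estimates of the hole axis spread by about 2 mm. The one I started from was about 4 mm off along the slide from where the pin settled, (0.5824, 0.0352). The pin's taper and the sideways corrections took that up.
- **Push force:** the 5 N push through the eye is at the low end of the stated 5 to 15 N.

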